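# Open the carrier, heft the paste jars, pack the good ones and snap the carrier shut

## Robot

A 6-joint arm with a two-finger parallel gripper is mounted at the origin on a cart in front of the work surface, level with it; the furniture and walls round the work are solid. World frame = base frame: x ahead of the robot, y to its left, z up, the work surface at z = 0. Lengths are in mm, angles in rad, forces in N, time in s.
With the tool pointing down it reaches from about 400 to 925 mm from the base axis. Payload 12.5 kg.
Tool frame: the origin (TCP) lies midway between the tips of the shut fingers; the grasp point (between the pads) lies 19 mm behind it; z points along the fingers, y is the line along which they close (so a half turn about z gives the same grasp; the last joint's range is limited). The gripper opens to 95 mm and grips with 3 to 60 N. Pads are 20 mm wide; open, the fingers measure 119 mm over their backs; the gripper's body (75 mm by 180 mm) begins 59 mm behind the grasp point.
Start: joints at [1.016, 0.491, 1.559, -0, 1.092, -0.106], TCP at [271.165, 563.131, 214.661] pointing down, gripper open.
Joint ranges: [-3.1, 3.1], [-0.84, 2.19], [0.05, 2.79], [-1.13, 4.28], [0.06, 2.93], [-2.69, 2.69]. Speed limits (rad/s): [2.22, 2.22, 2.79, 3.14, 3.14, 3.14].

## Interface

Orientations are given as [roll, pitch, yaw] about the fixed x, y, z axes, in that order (R = Rz(yaw) Ry(pitch) Rx(roll)).
In Python, from cell import state, read_camera, camera_info, env gives the robot as it stands.
- The arm moves only by the tool move_arm, never from a script. Its argument "commands" is a list of rows, each a list of 3 entries, a list of its own where there are three numbers: the shift along the world's x, y, z in cm, then the turn, a rotation vector about the world's x, y, z in degrees, then the opening, from 0 (shut) to 1 (fully open). A call has 1 to 10 rows; each row shifts and turns the commanded pose from where the row before left it; what a row does not reach is not made up. A row lasts 1/10 s, in which the tool goes at most 50 mm and 8.59 degrees, less where a joint would pass 70% of its speed; a pose out of reach is approached as far as the arm can. A call with a gripper value outside its range is refused whole. The fingers move at their own pace and stop on an object; the grip force is fixed at half the most. Time passes only in rows, so rows that do not move let the fingers close. It gives the time, the measured TCP pose, the force, the opening and the grip force at its end, in the units of the state.
- state(): the state, without advancing time (a new reading comes with each control period).
- read_camera(name): name is "scene" or "top" or "wrist"; returns the picture (480x640x3 uint8, blue, green, red); there is no depth.
- camera_info(name): a dict with "K" (3x3 intrinsics, pixels), "cam_to_world" (4x4, takes a point from camera to world coordinates). Camera axes: x right, y down, z forward; pixel columns grow to the right and rows downward; lengths in mm; the calibration is good to about 2 mm. A picture is of the moment at which its call begins: read the wrist's pose just before it. camera_info takes no time and is no camera call; for the wrist camera it gives the pose at the moment of the call.
- env.job_done(): hands the job in; it is judged then, once.
The state is a dict: "t": time; "joints": joint angles; "qvel": joint speeds; "tau": joint torques, N m; "eef_pos": TCP position; "tcp_rot": TCP orientation; "ft_force": force on the tool from outside, world axes, zero at the start; "moment": the same for the moment, N m; "opening": opening from 0.0 (shut) to 1.0 (fully open); "grip_force": force on a finger pad.
Only numpy, scipy, OpenCV 4.12 (cv2) and the standard library are available. Lean on these libraries where they do the work, as an engineer would, in place of code of your own. Each camera call takes 0.05 s, during which the arm holds its last target. There are 200 camera calls.

## Task

Open the blue jar carrier by pulling its spring bolt, so that the frame springs up. Then lift each solder-paste jar, the one left in the carrier too, to feel what it weighs: a jar of 300 g or more still has enough paste and goes upright into a pocket of the carrier, a lighter one is used up and stands in the red recovery tray. When all the jars are sorted, swing the carrier's sprung hold-down frame over the lids and press it down until the bolt snaps, so that it stays shut by itself. Leave the other things on the bench where they are.

Things in the scene. Friction and masses are not known exactly. Their poses are not given: they have to be found in the camera images.
- jar_a: one of up to four like paste jars: opaque white with a blue screw lid (shut), round, 50 mm across and 62 high, standing upright; origin at the centre of its underside, z up its axis. What is left inside cannot be seen: with its contents a jar weighs anything from 0.12 kg (used up) to 0.54 kg (full), new at every start. Starts on the bench; None when it is not there this time
- jar_b: one of up to four like paste jars: opaque white with a blue screw lid (shut), round, 50 mm across and 62 high, standing upright; origin at the centre of its underside, z up its axis. What is left inside cannot be seen: with its contents a jar weighs anything from 0.12 kg (used up) to 0.54 kg (full), new at every start. Starts on the bench; None when it is not there this time
- jar_c: one of up to four like paste jars: opaque white with a blue screw lid (shut), round, 50 mm across and 62 high, standing upright; origin at the centre of its underside, z up its axis. What is left inside cannot be seen: with its contents a jar weighs anything from 0.12 kg (used up) to 0.54 kg (full), new at every start. Starts on the bench; None when it is not there this time
- jar_d: one of up to four like paste jars: opaque white with a blue screw lid (shut), round, 50 mm across and 62 high, standing upright; origin at the centre of its underside, z up its axis. What is left inside cannot be seen: with its contents a jar weighs anything from 0.12 kg (used up) to 0.54 kg (full), new at every start. Starts inside the shut carrier
- red_tray: red open tray, fixed, 170 (its x) by 176 mm (its y), walls 3 mm thick and 30 mm high, floor 3 mm above the bench; origin under its centre. It takes four jars standing two by two, for example 40 mm either way along x and 42 mm either way along y from its centre
- carrier: blue steel jar carrier, fixed, 190 by 290 mm; origin on the bench under the middle of its row of four pockets, y along the row, -x its front. Floor 6 mm high, fences and dividers 28 mm high (from the bench). At x = +85 mm hinge posts 91 mm high; at x = -75 mm corner posts, the left 69 mm, the right (y = -140 mm) 98 mm high with the spring bolt. It starts shut
- pocket_1 (a point): middle of the floor of pocket 1 of the carrier (1 at its +y end); each pocket is 63 mm square, takes one jar upright, and has the carrier's axes
- pocket_2 (a point): middle of the floor of pocket 2 of the carrier (1 at its +y end); each pocket is 63 mm square, takes one jar upright, and has the carrier's axes
- pocket_3 (a point): middle of the floor of pocket 3 of the carrier (1 at its +y end); each pocket is 63 mm square, takes one jar upright, and has the carrier's axes
- pocket_4 (a point): middle of the floor of pocket 4 of the carrier (1 at its +y end); each pocket is 63 mm square, takes one jar upright, and has the carrier's axes
- hold_frame (a joint): hold-down frame of steel rod, hinged along the carrier's back: 0 rad is shut (level, 4 mm above the lids), 1.6 open, upright, where its spring sends it (2 to 4 N at the grip to swing it down). From 0.09 down its arm pushes the bevelled bolt aside (5 to 9 N); below 0 the bolt snaps over it and keeps it at 0.00 to 0.01; stop at -0.03, 5 mm lower at the grip. Let go uncaught, it springs open
- frame_grip (a point): middle of the frame's grip: a black round sleeve 13 mm thick, 90 mm long, parallel to the hinge, raised so that fingers fit on both sides; 160 mm from the hinge along the frame and 28 mm out from it (above it when shut). When shut it stands 75 mm in front of the pockets' middle line and 106 mm above the bench, with the carrier's axes
- catch_bolt (a joint): the spring bolt that keeps the frame shut: 0 m is out, over the frame's right arm; pulling its knob about 8 mm outwards (along the carrier's -y, 2 to 4 N; stop at 10 mm) frees the frame, which springs open at once; let go, the bolt goes back
- bolt_knob (a point): middle of the bolt's black round pull knob, 17 mm thick and 18 mm long along the carrier's y, on the right of the carrier (x = -75, y = -192, z = 83 mm in its frame), clear on both sides for fingers from above; x, y, z as the carrier's
- frame_hinge (a point): middle of the frame's hinge axis, on the carrier 85 mm behind the pockets' middle line and 78 mm above the bench; the axis runs along the carrier's y
- solder_reel: green and white reel of solder, 55 mm across, 30 high; a bystander, to be left where it is
- flux_can: flat round tin with red lid, 53 mm across, 20 high; a bystander, to be left where it is
- cutters: side cutters with red handles lying flat, 132 mm long; a bystander, to be left where it is

How it is judged (in metres and radians):
On the way, in this order (a step that is already met when the one before it is completed fails the run):
1. the carrier's frame is open (value of joint hold_frame above 1.3 rad), for 0.2 s.
2. every jar stands in the place its weight asks for, with the hold-down frame still open (angle between each of jar_a, jar_b, jar_c, jar_d's own z axis and vertical below 0.15 rad and ((x of jar_a in the frame of carrier between -0.015 and 0.015 m and y of jar_a in the frame of carrier between -0.125 and 0.125 m and z of jar_a in the frame of carrier below 0.012 m and contact force between jar_a and carrier above 2.45 N) or (x of jar_a in the frame of red_tray between -0.064 and 0.064 m and y of jar_a in the frame of red_tray between -0.067 and 0.067 m and z of jar_a in the frame of red_tray below 0.01 m and contact force between jar_a and red_tray between 0.4 and 3.45 N)) and ((x of jar_b in the frame of carrier between -0.015 and 0.015 m and y of jar_b in the frame of carrier between -0.125 and 0.125 m and z of jar_b in the frame of carrier below 0.012 m and contact force between jar_b and carrier above 2.45 N) or (x of jar_b in the frame of red_tray between -0.064 and 0.064 m and y of jar_b in the frame of red_tray between -0.067 and 0.067 m and z of jar_b in the frame of red_tray below 0.01 m and contact force between jar_b and red_tray between 0.4 and 3.45 N)) and ((x of jar_c in the frame of carrier between -0.015 and 0.015 m and y of jar_c in the frame of carrier between -0.125 and 0.125 m and z of jar_c in the frame of carrier below 0.012 m and contact force between jar_c and carrier above 2.45 N) or (x of jar_c in the frame of red_tray between -0.064 and 0.064 m and y of jar_c in the frame of red_tray between -0.067 and 0.067 m and z of jar_c in the frame of red_tray below 0.01 m and contact force between jar_c and red_tray between 0.4 and 3.45 N)) and ((x of jar_d in the frame of carrier between -0.015 and 0.015 m and y of jar_d in the frame of carrier between -0.125 and 0.125 m and z of jar_d in the frame of carrier below 0.012 m and contact force between jar_d and carrier above 2.45 N) or (x of jar_d in the frame of red_tray between -0.064 and 0.064 m and y of jar_d in the frame of red_tray between -0.067 and 0.067 m and z of jar_d in the frame of red_tray below 0.01 m and contact force between jar_d and red_tray between 0.4 and 3.45 N)) and value of joint hold_frame above 1 rad), for 0.2 s.
3. the hold-down frame is shut (value of joint hold_frame below 0.03 rad), for 0.2 s.
At the end, for the whole second after the job is handed in: every jar stands upright where it was sorted, in a pocket of the carrier (0.35 kg and more; not under 0.25 kg) or in the red tray (0.25 kg and less; not over 0.35 kg), those between in either; the hold-down frame stays shut (under 0.03 rad) by itself (angle between each of jar_a, jar_b, jar_c, jar_d's own z axis and vertical below 0.4 rad and ((x of jar_a in the frame of carrier between -0.02 and 0.02 m and y of jar_a in the frame of carrier between -0.13 and 0.13 m and z of jar_a in the frame of carrier below 0.02 m) or (x of jar_a in the frame of red_tray between -0.068 and 0.068 m and y of jar_a in the frame of red_tray between -0.071 and 0.071 m and z of jar_a in the frame of red_tray below 0.02 m)) and ((x of jar_b in the frame of carrier between -0.02 and 0.02 m and y of jar_b in the frame of carrier between -0.13 and 0.13 m and z of jar_b in the frame of carrier below 0.02 m) or (x of jar_b in the frame of red_tray between -0.068 and 0.068 m and y of jar_b in the frame of red_tray between -0.071 and 0.071 m and z of jar_b in the frame of red_tray below 0.02 m)) and ((x of jar_c in the frame of carrier between -0.02 and 0.02 m and y of jar_c in the frame of carrier between -0.13 and 0.13 m and z of jar_c in the frame of carrier below 0.02 m) or (x of jar_c in the frame of red_tray between -0.068 and 0.068 m and y of jar_c in the frame of red_tray between -0.071 and 0.071 m and z of jar_c in the frame of red_tray below 0.02 m)) and ((x of jar_d in the frame of carrier between -0.02 and 0.02 m and y of jar_d in the frame of carrier between -0.13 and 0.13 m and z of jar_d in the frame of carrier below 0.02 m) or (x of jar_d in the frame of red_tray between -0.068 and 0.068 m and y of jar_d in the frame of red_tray between -0.071 and 0.071 m and z of jar_d in the frame of red_tray below 0.02 m)) and value of joint hold_frame below 0.03 rad); the robot touches nothing.
It fails at once if a bystander (solder reel, flux tin, side cutters) is pushed more than 40 mm (distance of any of solder_reel, flux_can, cutters from where it was at the start of the episode above 0.04 m).
Of jar_a, jar_b, jar_c only 2 to 3 are there at a start; the rules pass over those that are not, and their reading is None.
At some moment in a run one of jar_a, jar_b, jar_c, jar_d may be knocked a few centimetres aside while the robot is not near it.
It also fails if it takes over 184 s, if anything falls off the work surface, if the arm or the gripper's body presses on something with over 40 N, if the wrist force passes 120 N, or if a joint passes its speed limit or range.

## Working session

There is one attempt and no reset: what is moved stays moved. The work goes in short steps, Python scripts to look and compute and a tool call to move; the robot and the scene stay as the last step left them, time stands still between calls to the robot, and variables do not carry over. Pictures are saved under pics/ and viewed, at most 15 in all, crops included, and the job is handed in when it is done.

Besides the shell and the picture viewer there is one more tool, called after "Request:" by a JSON object that holds its "method" and its "body", one argument or row to a line. move_arm: Moves the arm, as the interface text tells. Its arguments: {"type":"object","properties":{"commands":{"type":"array"}},"required":["commands"]}

```bash
ls; mkdir -p pics; python3 - <<'E'
from cell import *
import cv2,numpy as np
print(state())
for n in("top","scene"):
    im=read_camera(n);cv2.imwrite(f"pics/{n}0.png",im);c=camera_info(n);print(n,np.round(c["K"],1).tolist(),np.round(c["cam_to_world"],3).tolist())
E
```

```text
pics
{'t': 0.0, 'joints': array([ 1.01640555e+00,  4.91580916e-01,  1.55944964e+00, -2.38510790e-05,
        1.09171258e+00, -1.05597072e-01]), 'qvel': array([ 0.00017727, -0.00186362, -0.00124118,  0.00058555,  0.00110816,
        0.0010844 ]), 'tau': array([-3.89075558e-04, -6.12653446e+01, -2.58172649e+01,  6.91817561e-02,
        4.83672868e-02, -1.88131025e-04]), 'eef_pos': array([271.02630725, 562.90326138, 214.04842113]), 'tcp_rot': array([-3.14044635e+00, -1.00226437e-04,  2.69280990e+00]), 'ft_force': array([ 0.82593949, -0.04043644, -0.79546742]), 'moment': array([ 0.02178644, -0.02041906, -0.03946614]), 'grip_force': 0.0, 'opening': 0.9978473023477419}
top [[504.1, 0.0, 312.8], [0.0, 504.1, 243.4], [0.0, 0.0, 1.0]] [[-0.029, -0.998, 0.063, 450.451], [-1.0, 0.029, -0.008, 50.014], [0.006, -0.063, -0.998, 1175.138], [0.0, 0.0, 0.0, 1.0]]
scene [[482.0, 0.0, 311.3], [0.0, 482.0, 241.7], [0.0, 0.0, 1.0]] [[0.477, 0.778, -0.41, 988.242], [0.879, -0.419, 0.227, -217.249], [0.004, -0.468, -0.884, 1118.82], [0.0, 0.0, 0.0, 1.0]]
```

View pics/top0.png

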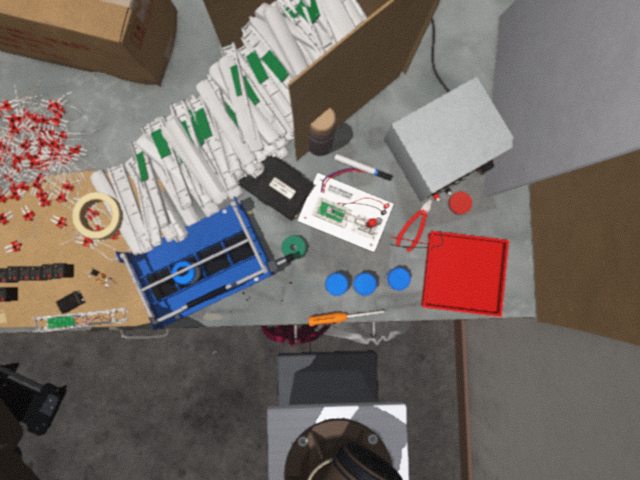

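View pics/scene0.png

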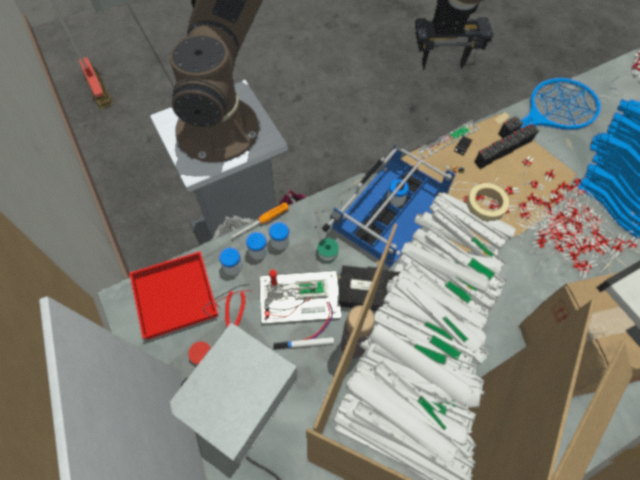

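The top view shows three bench jars at about (337,284), (365,283) and (399,278), with the tray at (465,272). The carrier is at (200,265), with a jar inside at (184,272) and the knob near (283,262). The reel is at (293,246). I'll measure these and zoom in on the carrier.

```bash
cat > h.py <<'E'
import cv2,numpy as np
from cell import *
def ray(n,u,v,z,ci=None):
    c=ci or camera_info(n);T=np.array(c["cam_to_world"]);d=T[:3,:3]@np.linalg.inv(c["K"])@[u,v,1.];o=T[:3,3]
    return o+d*(z-o[2])/d[2]
def proj(n,p,ci=None):
    c=ci or camera_info(n);T=np.array(c["cam_to_world"]);q=T[:3,:3].T@(np.array(p,float)-T[:3,3]);q=np.array(c["K"])@q;return q[:2]/q[2]
def blobs(im,lo,hi,amin):
    m=cv2.inRange(cv2.cvtColor(im,cv2.COLOR_BGR2HSV),lo,hi)
    n,l,s,c=cv2.connectedComponentsWithStats(m)
    return [(c[i],s[i],l==i) for i in range(1,n) if s[i,4]>=amin]
E
python3 - <<'E'
from h import *
im=cv2.imread("pics/top0.png")
for c,s,m in blobs(im,(100,150,60),(115,255,255),120):
    print("blue",c.round(1),s,ray("top",*c,62).round(1))
for c,s,m in blobs(im,(0,180,90),(6,255,255),200):
    if s[4]>2000:
        r=cv2.minAreaRect(np.argwhere(m)[:,::-1].astype(np.float32));b=cv2.boxPoints(r);print("red",r,[ray("top",*p,30).round(0)[:2] for p in b])
cv2.imwrite("pics/crop.png",cv2.resize(im[190:335,105:315],None,fx=3.8,fy=3.8,interpolation=cv2.INTER_CUBIC))
E
```

```text
blue [253.3 235.4] [238 205  30  61 292] [541.9 172.7  62. ]
blue [190.2 243.9] [ 136  206  107   81 2814] [527.  312.3  62. ]
blue [202.1 284.2] [ 146  253  115   64 2173] [437.4 287.3  62. ]
blue [398.6 278.4] [388 267  22  23 392] [ 437.7 -145.4   62. ]
blue [336.4 283.6] [326 273  22  22 392] [430.2  -7.9  62. ]
blue [364.6 283.4] [354 273  23  22 398] [428.8 -70.1  62. ]
blue [215.  298.4] [179 279  77  39 423] [405.5 259.7  62. ]
red ((464.9315185546875, 273.15069580078125), (79.45575714111328, 76.94331359863281), 6.009005546569824) [array([ 371., -200.]), array([ 544., -226.]), array([ 520., -405.]), array([ 347., -378.])]
```

View pics/crop.png

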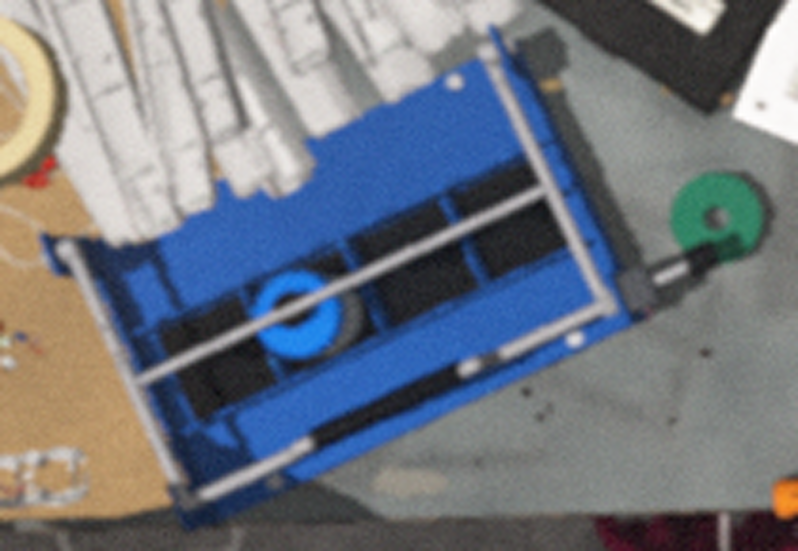

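The crop shows the sleeve from (313,440) to (465,372), the knob at about (713,252), frame corners at (185,490) and (605,303), hinge ends at (65,250) and (490,55), and a jar lid at (297,313) in pocket 2.

```bash
python3 - <<'E'
from h import *
P=lambda u,v,z:ray("top",u/3.8+105,v/3.8+190,z)[:2]
a,b=P(313,440,106),P(465,372,106);k=P(713,252,83)
fl,fr,hl,hr=P(185,490,78),P(605,303,78),P(65,250,78),P(490,55,78);j=P(297,313,68)
for n,p,q in(("sl",a,b),("f",fl,fr),("h",hl,hr)):
    d=p-q;print(n,d.round(0),np.hypot(*d).round(0),"yaw",np.degrees(np.arctan2(-d[0],d[1])).round(1))
g=(a+b)/2;yaw=np.radians(22.3)
for yd in(22,23,24):
    y=np.radians(yd);R=np.array([[np.cos(y),-np.sin(y)],[np.sin(y),np.cos(y)]])
    obs=[(g,(-75,0)),(k,(-75,-192)),((hl+hr)/2,(85,0))]
    o=[(p-R@np.array(l)).round(0) for p,l in obs];print(yd,o, "jar",(R.T@(j-np.mean(o,0))).round(0))
print(g,k,j)
for t in((40,42),(40,-42),(-40,42),(-40,-42)):pass
E
```

```text
sl [-35.  85.] 92.0 yaw 22.5
f [-99. 241.] 260.0 yaw 22.4
h [-105.  245.] 267.0 yaw 23.3
22 [array([481., 295.]), array([490., 292.]), array([478., 302.])] jar [-6. 35.]
23 [array([480., 297.]), array([486., 292.]), array([479., 301.])] jar [-4. 35.]
24 [array([480., 298.]), array([483., 292.]), array([479., 300.])] jar [-2. 34.]
[411.12683061 267.27951047] [492.26514862  86.18332719] [464.58075848 327.13523022]
```

Request:
{"method": "move_arm", "body": {
  "commands": [
    [[2.0, -4.4, 0], [0, 0, -4.1], 0.8],
    [[2.0, -4.4, 0], [0, 0, -4.1], 0.8],
    [[2.0, -4.4, 0], [0, 0, -4.1], 0.8],
    [[2.0, -4.4, 0], [0, 0, -4.1], 0.8],
    [[2.0, -4.4, 0], [0, 0, -4.1], 0.8],
    [[2.0, -4.4, 0], [0, 0, -4.1], 0.8],
    [[2.0, -4.4, 0], [0, 0, -4.1], 0.8],
    [[2.0, -4.4, 0], [0, 0, -4.1], 0.8],
    [[2.0, -4.4, 0], [0, 0, -4.1], 0.8],
    [[2.0, -4.4, 0], [0, 0, -3.9], 0.8]
  ]
}}

```text
t: 1.1
eef_pos: [471.6, 121.2, 214.6]
tcp_rot: [3.142, -0.0, 1.978]
ft_force: [0.7, 0.7, -0.9]
opening: 0.799
grip_force: 0.0
```

```bash
python3 - <<'E'
from h import *
ci=camera_info("wrist");s=state();im=read_camera("wrist");print(s["t"],s["eef_pos"],np.degrees(s["tcp_rot"]),s["ft_force"],s["joints"])
print(proj("wrist",(490,88,83),ci),np.round(ci["cam_to_world"],2).tolist(),ci["K"])
cv2.imwrite("pics/w1.png",im)
import pickle;pickle.dump(ci,open("w1.pkl","wb"))
E
```

```text
1.1 [471.56771161 121.19368132 214.62895284] [ 1.79998141e+02 -2.79668892e-03  1.13315686e+02] [ 0.74769148  0.72581897 -0.90365777] [ 1.15760998e-01  2.95536012e-01  1.88779257e+00  6.85303628e-05
  9.58247011e-01 -2.91213899e-01]
[319.50931019 280.90214704] [[0.92, 0.39, 0.09, 445.99], [0.4, -0.89, -0.21, 180.46], [0.0, 0.23, -0.97, 385.81], [0.0, 0.0, 0.0, 1.0]] [[392.8018992    0.         314.88922764]
 [  0.         392.8018992  245.25785294]
 [  0.           0.           1.        ]]
```

View pics/w1.png

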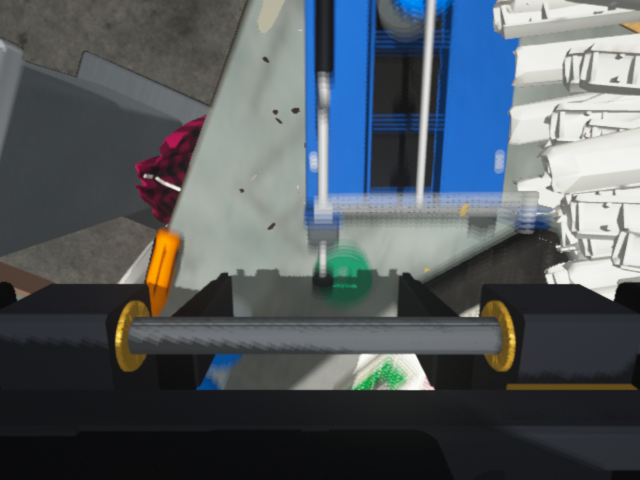

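The knob shows at (322,280), against a prediction of (319.5,281), so it's at about (491,88). Next I descend, grip and pull.

Request:
{"method": "move_arm", "body": {
  "commands": [
    [[1.0, -1.7, -2.5], [0, 0, 0], 0.7],
    [[0.9, -1.6, -2.5], [0, 0, 0], 0.7],
    [[0, 0, -3.5], [0, 0, 0], 0.7],
    [[0, 0, -3.5], [0, 0, 0], 0.7],
    [[0, 0, -3.0], [0, 0, 0], 0.7],
    [[0, 0, 0], [0, 0, 0], 0.0],
    [[0, 0, 0], [0, 0, 0], 0.0],
    [[0, 0, 0], [0, 0, 0], 0.0],
    [[0, 0, 0], [0, 0, 0], 0.0],
    [[0, 0, 0], [0, 0, 0], 0.0]
  ]
}}

```text
t: 2.15
eef_pos: [490.6, 90.2, 65.8]
tcp_rot: [3.14, 0.001, 1.981]
ft_force: [-1.1, -0.1, -0.9]
opening: 0.336
grip_force: 0.0
```

Request:
{"method": "move_arm", "body": {
  "commands": [
    [[0, 0, 0], [0, 0, 0], 0.0],
    [[0, 0, 0], [0, 0, 0], 0.0],
    [[0, 0, 0], [0, 0, 0], 0.0],
    [[0, 0, 0], [0, 0, 0], 0.0]
  ]
}}

```text
t: 2.55
eef_pos: [491.4, 90.4, 65.1]
tcp_rot: [3.139, 0.001, 1.981]
ft_force: [4.3, 2.8, 1.1]
opening: 0.169
grip_force: 30.0
```

Request:
{"method": "move_arm", "body": {
  "commands": [
    [[0.12, -0.28, 0], [0, 0, 0], 0.0],
    [[0.12, -0.28, 0], [0, 0, 0], 0.0],
    [[0.12, -0.28, 0], [0, 0, 0], 0.0],
    [[0, 0, 0], [0, 0, 0], 0.0],
    [[0, 0, 0], [0, 0, 0], 0.0],
    [[0, 0, 0], [0, 0, 0], 0.0],
    [[0, 0, 0], [0, 0, 0], 0.0]
  ]
}}

```text
t: 3.25
eef_pos: [495.0, 82.2, 65.1]
tcp_rot: [3.139, 0.001, 1.981]
ft_force: [3.8, 5.9, 1.1]
opening: 0.169
grip_force: 30.0
```

```bash
python3 - <<'E'
from h import *
im=read_camera("top");cv2.imwrite("pics/top1.png",cv2.resize(im[170:345,95:525],None,fx=1.86,fy=1.86))
for c,s,m in blobs(im,(100,150,60),(115,255,255),120): print(c.round(1),s,ray("top",*c,62).round(1))
E
```

```text
[196.1 266.4] [ 136  205  115  124 6254] [476.9 300.   62. ]
[398.8 278.2] [388 267  22  23 384] [ 438.  -145.7   62. ]
[339.5 283.9] [334 273  14  23 253] [429.4 -14.7  62. ]
[364.6 283.7] [354 273  22  22 380] [428.2 -69.9  62. ]
```

View pics/top1.png

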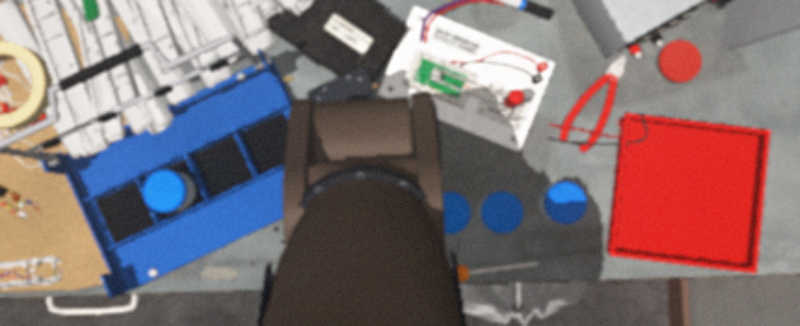

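The frame is open. Next I release the knob, rise, turn, and go above the jar in pocket 2.

Request:
{"method": "move_arm", "body": {
  "commands": [
    [[0, 0, 0], [0, 0, 0], 0.8],
    [[0, 0, 0], [0, 0, 0], 0.8],
    [[0, 0, 0], [0, 0, 0], 0.8],
    [[0, 0, 0], [0, 0, 0], 0.8],
    [[0, 0, 3.0], [0, 0, 0], 0.8],
    [[0, 0, 4.5], [0, 0, 0], 0.8],
    [[0, 0, 4.5], [0, 0, -8], 0.8],
    [[-0.3, 2, 1.5], [0, 0, -8], 0.8],
    [[-0.6, 4.5, 0], [0, 0, -8], 0.8],
    [[-0.6, 4.5, 0], [0, 0, -8], 0.8]
  ]
}}

```text
t: 4.3
eef_pos: [479.4, 188.6, 200.5]
tcp_rot: [3.14, -0.001, 1.427]
ft_force: [1.0, 0.1, -0.1]
opening: 0.798
grip_force: 0.0
```

Request:
{"method": "move_arm", "body": {
  "commands": [
    [[-0.6, 4.5, 0], [0, 0, -8], 0.8],
    [[-0.6, 4.5, 0], [0, 0, -8], 0.8],
    [[-0.3, 3.0, 0], [0, 0, -8], 0.8],
    [[0, 1.5, 0], [0, 0, -8.5], 0.8],
    [[0, 0, 0], [0, 0, 0], 0.8],
    [[0, 0, 0], [0, 0, 0], 0.8]
  ]
}}

```text
t: 4.9
eef_pos: [464.5, 320.6, 199.4]
tcp_rot: [-3.142, 0.001, 0.878]
ft_force: [0.5, -0.6, 0.4]
opening: 0.803
grip_force: 0.0
```

```bash
python3 - <<'E'
from h import *
ci=camera_info("wrist");s=state();im=read_camera("wrist");print(s["t"],s["eef_pos"],np.degrees(s["tcp_rot"]),s["ft_force"],s["opening"],s["joints"].round(2))
print(proj("wrist",(465,327,68),ci))
for c,b,m in blobs(im,(100,200,150),(107,255,255),500): print(c.round(1),b,ray("wrist",*c,68,ci).round(1))
cv2.imwrite("pics/w2.png",im)
E
```

```text
4.9 [464.52962111 320.58856008 199.4196204 ] [-1.79998134e+02  4.50493235e-02  5.02787899e+01] [ 0.49265638 -0.64832914  0.42779439] 0.8028967080281024 [ 0.49  0.42  1.73 -0.    0.99  1.18]
[309.48482905 229.05520749]
[329.9 206.3] [  189    96   324   220 21380] [488.7 330.7  68. ]
[444.6 163.2] [400 141  88  44 576] [575.9 300.8  68. ]
```

View pics/w2.png

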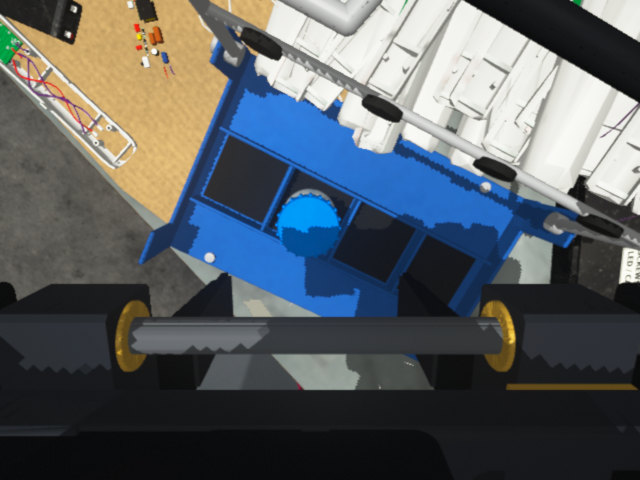

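```bash
python3 - <<'E'
from h import *
ci=camera_info("wrist")
for u,v,z in((309,225,68),(345,227,28),(277,198,28),(404,259,28)): print(ray("wrist",u,v,z,ci).round(1))
for yd in (23.5,):
  y=np.radians(yd);R=np.array([[np.cos(y),-np.sin(y)],[np.sin(y),np.cos(y)]])
  for k in(99,33,-33,-99): print(k,(np.array([481,296])+R@[0,k]).round(1))
E
```

```text
[467.  329.3  68. ]
[485.1 302.2  28. ]
[455.6 360.2  28. ]
[507.7 245.1  28. ]
99 [441.5 386.8]
33 [467.8 326.3]
-33 [494.2 265.7]
-99 [520.5 205.2]
```

Request:
{"method": "move_arm", "body": {
  "commands": [
    [[0.2, 0.8, -4.0], [0, 0, 0], 0.8],
    [[0, 0, -4.5], [0, 0, 0], 0.8],
    [[0, 0, -4.5], [0, 0, 0], 0.8],
    [[0, 0, -3.4], [0, 0, 0], 0.8],
    [[0, 0, 0], [0, 0, 0], 0.4],
    [[0, 0, 0], [0, 0, 0], 0.4],
    [[0, 0, 0], [0, 0, 0], 0.4],
    [[0, 0, 0], [0, 0, 0], 0.4],
    [[0, 0, 0], [0, 0, 0], 0.4]
  ]
}}

```text
t: 5.85
eef_pos: [467.5, 329.3, 37.6]
tcp_rot: [3.14, -0.003, 0.873]
ft_force: [-0.6, -1.5, 9.1]
opening: 0.503
grip_force: 30.0
```

Request:
{"method": "move_arm", "body": {
  "commands": [
    [[0, 0, 2], [0, 0, 0], 0.4],
    [[0, 0, 4], [0, 0, 0], 0.4],
    [[0, 0, 3], [0, 0, 0], 0.4],
    [[0, 0, 1.0], [0, 0, 0], 0.4],
    [[0, 0, 0], [0, 0, 0], 0.4],
    [[0, 0, 0], [0, 0, 0], 0.4],
    [[0, 0, 0], [0, 0, 0], 0.4],
    [[0, 0, 0], [0, 0, 0], 0.4],
    [[0, 0, 0], [0, 0, 0], 0.4]
  ]
}}

```text
t: 6.75
eef_pos: [466.6, 328.8, 134.8]
tcp_rot: [-3.141, 0.001, 0.873]
ft_force: [-0.2, 0.2, -2.8]
opening: 0.505
grip_force: 30.0
```

```bash
cat >>h.py <<'E'
def fz(n=6):
    a=[]
    for i in range(n):
        a.append(state()["ft_force"][2]); read_camera("scene")
    s=state();print(s["t"],"fz",np.round(a,2),np.mean(a).round(2),s["eef_pos"].round(1),np.degrees(s["tcp_rot"]).round(1),s["opening"])
E
python3 -c "from h import *;fz()"
```

```text
7.05 fz [-2.81 -2.27 -2.66 -2.26 -2.32 -1.64] -2.33 [466.7 329.  135.6] [180.   0.  50.] 0.5025537283108947
```

Jar d reads about 2.0–2.7 N, so it's light. It goes to the tray, and I'll re-check the no-load bias after release.

Request:
{"method": "move_arm", "body": {
  "commands": [
    [[0, -1.2, 2.0], [0, 0, -3], 0.4],
    [[0.1, -4.3, 0.5], [0, 0, -3], 0.4],
    [[0.1, -4.3, 0], [0, 0, -3], 0.4],
    [[0.1, -4.3, 0], [0, 0, -3], 0.4],
    [[0.1, -4.3, 0], [0, 0, -3], 0.4],
    [[0.1, -4.3, 0], [0, 0, -3], 0.4],
    [[0.1, -4.3, 0], [0, 0, -3], 0.4],
    [[0.1, -4.3, 0], [0, 0, -3], 0.4],
    [[0.1, -4.3, 0], [0, 0, -3], 0.4],
    [[0.1, -4.3, 0], [0, 0, -3], 0.4]
  ]
}}

```text
t: 8.05
eef_pos: [475.6, -71.8, 160.9]
tcp_rot: [3.141, -0.0, 0.347]
ft_force: [0.4, 1.2, -2.1]
opening: 0.506
grip_force: 30.0
```

Request:
{"method": "move_arm", "body": {
  "commands": [
    [[0.1, -4.3, 0], [0, 0, -3], 0.4],
    [[0.1, -4.3, 0], [0, 0, -3], 0.4],
    [[0.1, -4.3, 0], [0, 0, -3], 0.4],
    [[0.1, -4.3, 0], [0, 0, -3], 0.4],
    [[0, -4.3, -1], [0, 0, -3], 0.4],
    [[0, -4.3, -3], [0, 0, -3], 0.4],
    [[0, -2, -3], [0, 0, 0], 0.4],
    [[0, -1, 0], [0, 0, 0], 0.4],
    [[0, 0, 0], [0, 0, 0], 0.4],
    [[0, 0, 0], [0, 0, 0], 0.4]
  ]
}}

```text
t: 9.05
eef_pos: [480.3, -355.5, 93.5]
tcp_rot: [3.141, -0.001, 0.036]
ft_force: [0.0, 0.8, -1.8]
opening: 0.506
grip_force: 30.0
```

```bash
python3 - <<'E'
from h import *
ci=camera_info("wrist");s=state();im=read_camera("wrist");print(s["t"],s["eef_pos"],np.degrees(s["tcp_rot"]),s["ft_force"],s["opening"],s["joints"].round(2))
t=np.radians(-8.6);R=np.array([[np.cos(t),-np.sin(t)],[np.sin(t),np.cos(t)]])
for a in(-1,1):
  for b in(-1,1): print(a,b,proj("wrist",[*(R@[85*a,88*b]+[445,-302]),30],ci).round(0))
cv2.imwrite("pics/w3.png",im)
E
```

```text
9.05 [ 480.28916029 -355.47068348   93.51851947] [ 1.79945158e+02 -6.05375467e-02  2.03718763e+00] [ 0.00570754  0.81548514 -1.77385754] 0.5059077441424755 [-0.75  0.59  1.75  0.    0.8   0.79]
-1 -1 [337. 443.]
-1 1 [ 83. 402.]
1 -1 [393. 205.]
1 1 [ 98. 149.]
```

View pics/w3.png

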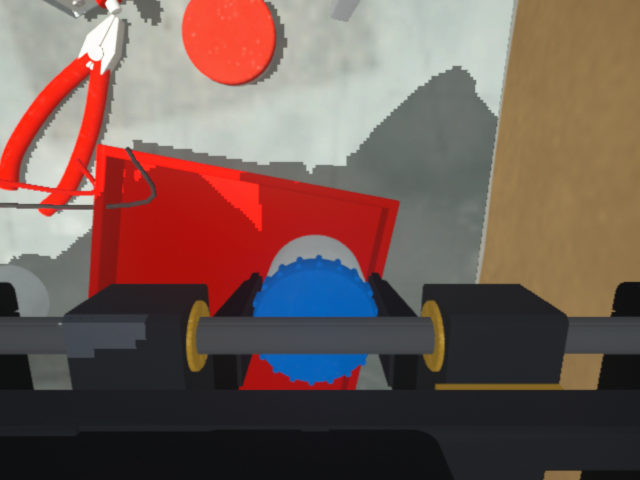

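The tray corners match the prediction to within a few mm: (400,203) and (98,147). Next I lower, release and measure the bias.

Request:
{"method": "move_arm", "body": {
  "commands": [
    [[-0.2, 0.5, -3.0], [0, 0, 0], 0.4],
    [[0, 0, -2.0], [0, 0, 0], 0.4],
    [[0, 0, -0.8], [0, 0, 0], 0.4],
    [[0, 0, 0], [0, 0, 0], 0.4],
    [[0, 0, 0], [0, 0, 0], 0.7],
    [[0, 0, 0], [0, 0, 0], 0.7],
    [[0, 0, 0], [0, 0, 0], 0.7],
    [[0, 0, 3], [0, 0, 0], 0.7],
    [[0, 0, 4.5], [0, 0, 0], 0.7],
    [[0, 0, 2], [0, 0, 0], 0.7]
  ]
}}

```text
t: 10.1
eef_pos: [478.6, -351.7, 132.8]
tcp_rot: [3.139, -0.003, 0.035]
ft_force: [0.1, 0.8, 0.4]
opening: 0.7
grip_force: 0.0
```

Request:
{"method": "move_arm", "body": {
  "commands": [
    [[0, 4.5, 0], [0, 0, 6], 0.7],
    [[-0.5, 4.5, 0], [0, 0, 6], 0.7],
    [[-0.7, 4.5, 0], [0, 0, 6], 0.7],
    [[-0.7, 4.0, 0], [0, 0, 6], 0.7],
    [[-0.7, 2.0, 0], [0, 0, 6], 0.7],
    [[0, 0, 0], [0, 0, 6], 0.7],
    [[0, 0, 0], [0, 0, 6], 0.7],
    [[0, 0, 0], [0, 0, 6], 0.7],
    [[0, 0, 0], [0, 0, 0], 0.7],
    [[0, 0, 0], [0, 0, 0], 0.7]
  ]
}}

```text
t: 11.1
eef_pos: [451.9, -156.1, 129.3]
tcp_rot: [3.141, -0.0, 0.87]
ft_force: [0.7, -0.5, 0.5]
opening: 0.696
grip_force: 0.0
```

```bash
python3 - <<'E'
from h import *
fz()
im=read_camera("top");
for c,s,m in blobs(im,(100,150,60),(115,255,255),120): print("top",c.round(1),s,ray("top",*c,62).round(1))
ci=camera_info("wrist");im=read_camera("wrist")
for c,b,m in blobs(im,(100,150,60),(115,255,255),500): print(c.round(1),b,ray("wrist",*c,62,ci).round(1))
cv2.imwrite("pics/w4.png",im)
E
```

```text
11.4 fz [ 0.54  1.82  0.14 -0.08  0.62 -0.34] 0.45 [ 451.8 -156.1  129.1] [180.   0.  50.] 0.6981069904788455
top [203.3 265.3] [ 136  205  136  124 6449] [478.9 284.2  62. ]
top [492.5 254.4] [480 247  23  19 218] [ 484.5 -355.6   62. ]
top [336.5 283.6] [326 273  22  22 391] [430.1  -8.   62. ]
top [364.4 283.6] [354 273  22  22 384] [428.5 -69.4  62. ]
[119.4  87.4] [  71   39   98   96 6950] [431.3  -8.3  62. ]
[192.7 172.5] [ 149  129   89   88 5770] [430.  -69.4  62. ]
[286.1 256.1] [ 245  216   82   82 4918] [ 438.8 -144.2   62. ]
```

View pics/w4.png

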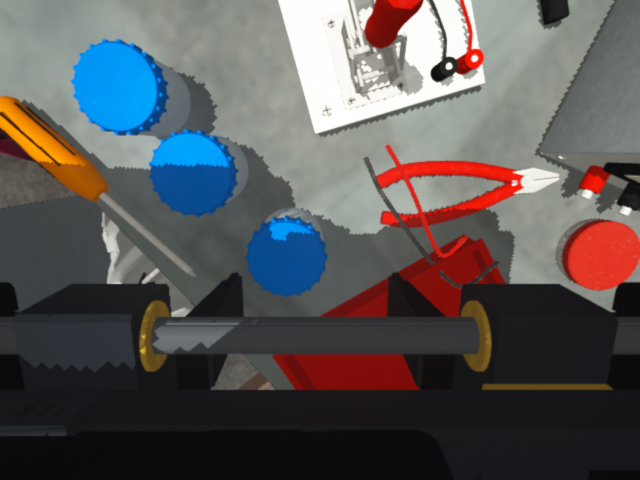

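Zero load reads about +0.45 N, so jar d weighs about 2.6 N (0.27 kg), and the tray is right for it. The jars are at (439,-144), (430,-69) and (431,-8), and both cameras agree. Next I grip the nearest one.

Request:
{"method": "move_arm", "body": {
  "commands": [
    [[-1.3, 1.1, -1.0], [0, 0, 0], 0.75],
    [[0, 0, -4.0], [0, 0, 0], 0.75],
    [[0, 0, -4.0], [0, 0, 0], 0.75],
    [[0, 0, -1.0], [0, 0, 0], 0.75],
    [[0, 0, 0], [0, 0, 0], 0.4],
    [[0, 0, 0], [0, 0, 0], 0.4],
    [[0, 0, 0], [0, 0, 0], 0.4],
    [[0, 0, 0], [0, 0, 0], 0.4],
    [[0, 0, 0], [0, 0, 0], 0.4]
  ]
}}

```text
t: 12.4
eef_pos: [439.3, -145.2, 30.4]
tcp_rot: [3.139, -0.001, 0.873]
ft_force: [-1.1, 0.1, 9.0]
opening: 0.504
grip_force: 30.0
```

Request:
{"method": "move_arm", "body": {
  "commands": [
    [[0, 0, 2.0], [0, 0, 0], 0.4],
    [[0, 0, 4.5], [0, 0, 0], 0.4],
    [[0, 0, 4.5], [0, 0, 0], 0.4],
    [[0, 0, 2], [0, 0, 0], 0.4],
    [[0, 0, 0], [0, 0, 0], 0.4],
    [[0, 0, 0], [0, 0, 0], 0.4],
    [[0, 0, 0], [0, 0, 0], 0.4],
    [[0, 0, 0], [0, 0, 0], 0.4],
    [[0, 0, 0], [0, 0, 0], 0.4]
  ]
}}

```text
t: 13.3
eef_pos: [438.5, -144.9, 158.2]
tcp_rot: [-3.14, 0.0, 0.873]
ft_force: [0.0, -0.2, -2.9]
opening: 0.504
grip_force: 30.0
```

```bash
python3 -c "from h import *;fz(8)"
```

```text
13.7 fz [-2.85 -2.71 -1.83 -2.35 -2.34 -2.88 -2.76 -2.42] -2.52 [ 438.8 -145.   159. ] [180.   0.  50.] 0.5033958159103318
```

Request:
{"method": "move_arm", "body": {
  "commands": [
    [[-0.6, -3.2, 0], [0, 0, -8], 0.4],
    [[-0.6, -3.2, 0], [0, 0, -8], 0.4],
    [[-0.6, -3.2, -2], [0, 0, -8], 0.4],
    [[-0.7, -3.2, -2], [0, 0, -8], 0.4],
    [[-0.7, -3.2, -2], [0, 0, -8], 0.4],
    [[-0.7, -3.2, -2], [0, 0, -8], 0.4],
    [[0, 0, 0], [0, 0, 0], 0.4],
    [[0, 0, -2.5], [0, 0, 0], 0.4],
    [[0, 0, -1.5], [0, 0, 0], 0.4],
    [[0, 0, 0], [0, 0, 0], 0.4]
  ]
}}

```text
t: 14.7
eef_pos: [399.3, -336.1, 37.8]
tcp_rot: [-3.139, 0.002, 0.036]
ft_force: [-0.6, 0.5, -2.0]
opening: 0.505
grip_force: 30.0
```

Request:
{"method": "move_arm", "body": {
  "commands": [
    [[0, 0, -0.4], [0, 0, 0], 0.4],
    [[0, 0, 0], [0, 0, 0], 0.4],
    [[0, 0, 0], [0, 0, 0], 0.7],
    [[0, 0, 0], [0, 0, 0], 0.7],
    [[0, 0, 0], [0, 0, 0], 0.7],
    [[0, 0, 4.5], [0, 0, 0], 0.7],
    [[0, 0, 4.5], [0, 0, 0], 0.7],
    [[0, 0, 2.5], [0, 0, 8], 0.7],
    [[0.3, 4.5, 0], [0, 0, 8], 0.7],
    [[0.3, 4.5, 0], [0, 0, 8], 0.7]
  ]
}}

```text
t: 15.7
eef_pos: [405.8, -246.7, 151.1]
tcp_rot: [3.139, -0.001, 0.457]
ft_force: [-0.2, 0.4, -0.2]
opening: 0.7
grip_force: 0.0
```

Request:
{"method": "move_arm", "body": {
  "commands": [
    [[0.4, 4.5, 0], [0, 0, 8], 0.7],
    [[0.5, 4.5, 0], [0, 0, 8], 0.7],
    [[0.5, 4.5, 0], [0, 0, 8], 0.7],
    [[0.5, 3.0, 0], [0, 0, 0], 0.7],
    [[0, 0, 0], [0, 0, 0], 0.7],
    [[0, 0, 0], [0, 0, 0], 0.7],
    [[0, 0, 0], [0, 0, 0], 0.7],
    [[0, 0, 0], [0, 0, 0], 0.7]
  ]
}}

```text
t: 16.5
eef_pos: [424.8, -82.9, 150.1]
tcp_rot: [3.141, -0.0, 0.871]
ft_force: [0.8, -0.7, -0.1]
opening: 0.701
grip_force: 0.0
```

```bash
python3 - <<'E'
from h import *
fz(12)
ci=camera_info("wrist");im=read_camera("wrist")
for c,b,m in blobs(im,(100,150,60),(115,255,255),500): print(c.round(1),b,ray("wrist",*c,62,ci).round(1))
im=read_camera("top");
for c,s,m in blobs(im,(100,150,60),(115,255,255),120): print("top",c.round(1),s,ray("top",*c,62).round(1))
E
```

```text
17.1 fz [-0.1   0.19  0.51 -0.37 -0.11 -0.03 -0.33  1.27 -0.43 -0.13  0.26  0.56] 0.11 [424.8 -82.  150. ] [180.   0.  50.] 0.6991844561492107
[245.7 156.5] [ 206  116   80   82 4829] [430.5  -6.7  62. ]
[306.2 229.7] [ 268  192   77   76 4292] [429.3 -68.3  62. ]
top [203.3 265.2] [ 136  205  136  121 6439] [479.2 284.2  62. ]
top [490.5 257.9] [480 247  23  22 386] [ 476.9 -350.7   62. ]
top [336.4 283.6] [326 273  22  22 392] [430.2  -7.9  62. ]
top [486.3 293.1] [475 283  24  22 391] [ 399.7 -337.4   62. ]
```

Both jars stand well in the tray. With a bias of about 0.2 N they weigh roughly 0.26 and 0.28 kg, so the tray is right. Next jar: (429,-69).

Request:
{"method": "move_arm", "body": {
  "commands": [
    [[0.4, 1.3, -2.0], [0, 0, 0], 0.75],
    [[0, 0, -4.5], [0, 0, 0], 0.75],
    [[0, 0, -4.0], [0, 0, 0], 0.75],
    [[0, 0, -1.5], [0, 0, 0], 0.75],
    [[0, 0, 0], [0, 0, 0], 0.4],
    [[0, 0, 0], [0, 0, 0], 0.4],
    [[0, 0, 0], [0, 0, 0], 0.4],
    [[0, 0, 0], [0, 0, 0], 0.4],
    [[0, 0, 0], [0, 0, 0], 0.4]
  ]
}}

```text
t: 18.1
eef_pos: [429.3, -69.2, 31.1]
tcp_rot: [3.14, -0.001, 0.873]
ft_force: [-1.5, 0.6, 8.0]
opening: 0.503
grip_force: 30.0
```

Request:
{"method": "move_arm", "body": {
  "commands": [
    [[0, 0, 2.0], [0, 0, 0], 0.4],
    [[0, 0, 4.5], [0, 0, 0], 0.4],
    [[0, 0, 4.5], [0, 0, 0], 0.4],
    [[0, 0, 2], [0, 0, 0], 0.4],
    [[0, 0, 0], [0, 0, 0], 0.4],
    [[0, 0, 0], [0, 0, 0], 0.4],
    [[0, 0, 0], [0, 0, 0], 0.4],
    [[0, 0, 0], [0, 0, 0], 0.4],
    [[0, 0, 0], [0, 0, 0], 0.4]
  ]
}}

```text
t: 19.0
eef_pos: [428.5, -68.9, 159.2]
tcp_rot: [-3.14, 0.001, 0.873]
ft_force: [-0.3, 0.1, -2.3]
opening: 0.502
grip_force: 30.0
```

```bash
python3 -c "from h import *;fz(8)"
```

```text
19.4 fz [-2.26 -3.56 -1.56 -2.03 -2.21 -2.49 -2.61 -2.63] -2.42 [428.8 -69.  160. ] [180.   0.  50.] 0.5039086260284136
```

```bash
python3 -c "
from h import *
s=state();print(s['tau'].round(2),s['joints'].round(3))"
```

```text
[-1.000e-02 -4.230e+01 -1.969e+01  6.000e-02  0.000e+00 -0.000e+00] [-0.312  0.301  2.071 -0.     0.77   0.386]
```

Request:
{"method": "move_arm", "body": {
  "commands": [
    [[-0.2, -3.0, 0], [0, 0, -8], 0.4],
    [[-0.3, -3.1, 0], [0, 0, -8], 0.4],
    [[-0.3, -3.1, -2], [0, 0, -8], 0.4],
    [[-0.3, -3.1, -2], [0, 0, -8], 0.4],
    [[-0.3, -3.1, -2], [0, 0, -8], 0.4],
    [[-0.3, -3.1, -2], [0, 0, -8], 0.4],
    [[0, 0, 0], [0, 0, 0], 0.4],
    [[0, 0, -2.5], [0, 0, 0], 0.4],
    [[0, 0, -2.0], [0, 0, 0], 0.4],
    [[0, 0, 0], [0, 0, 0], 0.4]
  ]
}}

```text
t: 20.4
eef_pos: [411.2, -253.2, 33.7]
tcp_rot: [-3.14, 0.002, 0.036]
ft_force: [-0.7, 0.2, -1.1]
opening: 0.502
grip_force: 30.2
```

Request:
{"method": "move_arm", "body": {
  "commands": [
    [[0, 0, 0], [0, 0, 0], 0.4],
    [[0, 0, 0], [0, 0, 0], 0.7],
    [[0, 0, 0], [0, 0, 0], 0.7],
    [[0, 0, 0], [0, 0, 0], 0.7],
    [[0, 0, 4.5], [0, 0, 0], 0.7],
    [[0, 0, 4.5], [0, 0, 0], 0.7],
    [[0.1, 2.0, 3.6], [0, 0, 8], 0.7],
    [[0.3, 4.5, 0], [0, 0, 8], 0.7],
    [[0.3, 4.5, 0], [0, 0, 8], 0.7],
    [[0.3, 4.5, 0], [0, 0, 8], 0.7]
  ]
}}

```text
t: 21.4
eef_pos: [421.6, -97.6, 161.9]
tcp_rot: [3.14, -0.001, 0.598]
ft_force: [1.4, 0.8, 0.8]
opening: 0.699
grip_force: 0.0
```

Request:
{"method": "move_arm", "body": {
  "commands": [
    [[0.3, 1.5, 0], [0, 0, 8], 0.7],
    [[0.3, 1.2, 0], [0, 0, 8], 0.7],
    [[0, 0, 0], [0, 0, 0], 0.7],
    [[0, 0, 0], [0, 0, 0], 0.7],
    [[0, 0, 0], [0, 0, 0], 0.7],
    [[0, 0, 0], [0, 0, 0], 0.7]
  ]
}}

```text
t: 22.0
eef_pos: [427.7, -72.7, 161.1]
tcp_rot: [3.141, 0.0, 0.87]
ft_force: [0.4, 0.5, 0.8]
opening: 0.703
grip_force: 0.0
```

```bash
python3 - <<'E'
from h import *
fz(8);s=state();print(s['tau'].round(2),s['joints'].round(3))
im=read_camera("top");
for c,s,m in blobs(im,(100,150,60),(115,255,255),120): print("top",c.round(1),s,ray("top",*c,62).round(1))
E
```

```text
22.4 fz [ 0.83  0.45  0.6   0.2   1.    0.03 -0.39  0.62] 0.42 [427.8 -72.1 161. ] [180.  -0.  50.] 0.6995199109802023
[ -0.07 -41.33 -19.2    0.06   0.     0.  ] [-0.319  0.299  2.07  -0.     0.772  0.379]
top [203.3 265.1] [ 136  205  136  121 6442] [479.4 284.   62. ]
top [490.6 257.9] [480 247  23  22 390] [ 477.  -350.8   62. ]
top [336.6 283.7] [326 273  23  22 399] [430.   -8.4  62. ]
top [452.2 288.5] [447 278  13  22 238] [ 412.1 -262.6   62. ]
top [486.3 293.1] [475 283  24  22 392] [ 399.8 -337.4   62. ]
```

Request:
{"method": "move_arm", "body": {
  "commands": [
    [[0.1, 3.2, 0], [0, 0, 0], 0.75],
    [[0.1, 3.2, -2.5], [0, 0, 0], 0.75],
    [[0, 0, -4.5], [0, 0, 0], 0.75],
    [[0, 0, -4.5], [0, 0, 0], 0.75],
    [[0, 0, -1.6], [0, 0, 0], 0.75],
    [[0, 0, 0], [0, 0, 0], 0.4],
    [[0, 0, 0], [0, 0, 0], 0.4],
    [[0, 0, 0], [0, 0, 0], 0.4],
    [[0, 0, 0], [0, 0, 0], 0.4],
    [[0, 0, 0], [0, 0, 0], 0.4]
  ]
}}

```text
t: 23.45
eef_pos: [430.3, -8.1, 31.1]
tcp_rot: [3.14, -0.001, 0.873]
ft_force: [-1.1, 1.1, 9.3]
opening: 0.504
grip_force: 30.0
```

Request:
{"method": "move_arm", "body": {
  "commands": [
    [[0, 0, 2.0], [0, 0, 0], 0.4],
    [[0, 0, 4.5], [0, 0, 0], 0.4],
    [[0, 0, 4.5], [0, 0, 0], 0.4],
    [[0, 0, 2], [0, 0, 0], 0.4],
    [[0, 0, 0], [0, 0, 0], 0.4],
    [[0, 0, 0], [0, 0, 0], 0.4],
    [[0, 0, 0], [0, 0, 0], 0.4],
    [[0, 0, 0], [0, 0, 0], 0.4],
    [[0, 0, 0], [0, 0, 0], 0.4]
  ]
}}

```text
t: 24.35
eef_pos: [429.5, -8.0, 159.1]
tcp_rot: [-3.14, 0.001, 0.873]
ft_force: [0.3, 0.3, -2.9]
opening: 0.504
grip_force: 30.0
```

```bash
python3 -c "
from h import *
fz(8);s=state();print(s['tau'].round(2),s['joints'].round(3))"
```

```text
24.75 fz [-2.92 -4.06 -3.78 -3.33 -4.98 -4.89 -3.89 -3.13] -3.87 [429.8  -8.  160. ] [180.   0.  50.] 0.5076548286180402
[-1.000e-02 -4.248e+01 -2.003e+01  6.000e-02 -1.000e-02 -0.000e+00] [-0.173  0.296  2.08  -0.     0.766  0.526]
```

```bash
python3 -c "
from h import *
fz(16);s=state();print(s['tau'].round(2),s['moment'].round(3))"
```

```text
25.55 fz [-3.36 -4.38 -3.71 -3.14 -4.11 -3.47 -3.77 -3.11 -3.77 -3.42 -3.86 -4.01
 -4.43 -3.49 -4.08 -3.55] -3.73 [429.8  -8.  160.1] [180.   0.  50.] 0.5037270941212566
[ 0.000e+00 -4.258e+01 -2.004e+01  6.000e-02 -1.000e-02 -0.000e+00] [-0.12   0.09   0.019]
```

It weighs about 4 N (0.41 kg), so it goes into the carrier, pocket 2, centre about (468,329).

Request:
{"method": "move_arm", "body": {
  "commands": [
    [[0.2, 2.0, 0], [0, 0, 0], 0.4],
    [[0.4, 4.0, 0], [0, 0, 0], 0.4],
    [[0.4, 4.2, 0], [0, 0, 0], 0.4],
    [[0.5, 4.2, 0], [0, 0, 0], 0.4],
    [[0.5, 4.2, 0], [0, 0, 0], 0.4],
    [[0.5, 4.2, 0], [0, 0, 0], 0.4],
    [[0.5, 4.2, 0], [0, 0, 0], 0.4],
    [[0.5, 4.0, 0], [0, 0, 0], 0.4],
    [[0.3, 2.7, 0], [0, 0, 0], 0.4],
    [[0, 0, -3], [0, 0, 0], 0.4]
  ]
}}

```text
t: 26.55
eef_pos: [469.5, 333.0, 132.2]
tcp_rot: [3.139, -0.007, 0.876]
ft_force: [1.4, 0.2, -4.5]
opening: 0.503
grip_force: 30.0
```

Request:
{"method": "move_arm", "body": {
  "commands": [
    [[0, 0, 0], [0, 0, 0], 0.4],
    [[0, 0, 0], [0, 0, 0], 0.4]
  ]
}}

```text
t: 26.75
eef_pos: [467.5, 328.6, 130.0]
tcp_rot: [-3.141, 0.002, 0.873]
ft_force: [-0.4, -0.5, -4.1]
opening: 0.508
grip_force: 30.0
```

```bash
python3 - <<'E'
from h import *
ci=camera_info("wrist");fz(2);im=read_camera("wrist")
for yd,o in((23.5,(482,299.5)),):
  y=np.radians(yd);R=np.array([[np.cos(y),-np.sin(y)],[np.sin(y),np.cos(y)]])
  for a in(-1,1):
    for b in(-1,1):
      p=proj("wrist",[*(R@[31.5*a,33+31.5*b]+o),28],ci);print(p.round(0));cv2.circle(im,tuple(int(x) for x in p),4,(0,0,255),-1)
cv2.imwrite("pics/w5.png",im)
E
```

```text
26.85 fz [-4.05 -2.78] -3.42 [468.2 328.7 131.1] [180.  -0.  50.] 0.5047901029016906
[334. 297.]
[256. 261.]
[375. 222.]
[294. 182.]
```

View pics/w5.png

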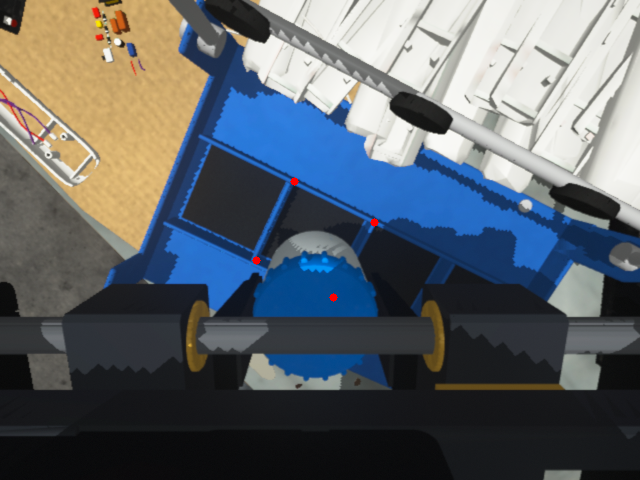

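The pocket corners match within about 3 px. Next I lower and release.

Request:
{"method": "move_arm", "body": {
  "commands": [
    [[0, 0, -4.0], [0, 0, 0], 0.4],
    [[0, 0, -3.0], [0, 0, 0], 0.4],
    [[0, 0, -1.5], [0, 0, 0], 0.4],
    [[0, 0, -0.8], [0, 0, 0], 0.4],
    [[0, 0, 0], [0, 0, 0], 0.4],
    [[0, 0, 0], [0, 0, 0], 0.4]
  ]
}}

```text
t: 27.5
eef_pos: [468.4, 329.1, 38.0]
tcp_rot: [3.141, -0.001, 0.872]
ft_force: [0.4, 0.0, -3.6]
opening: 0.501
grip_force: 30.0
```

Request:
{"method": "move_arm", "body": {
  "commands": [
    [[0, 0, -0.15], [0, 0, 0], 0.4],
    [[0, 0, 0], [0, 0, 0], 0.65],
    [[0, 0, 0], [0, 0, 0], 0.65],
    [[0, 0, 0], [0, 0, 0], 0.65],
    [[0, 0, 0], [0, 0, 0], 0.65],
    [[0, 0, 4.5], [0, 0, 0], 0.65],
    [[0, 0, 4.5], [0, 0, 0], 0.65],
    [[0, 0, 4.5], [0, 0, 0], 0.65],
    [[0, 0, 4.5], [0, 0, 0], 0.65],
    [[0, 0, 4.5], [0, 0, 0], 0.65]
  ]
}}

```text
t: 28.5
eef_pos: [467.4, 328.8, 262.7]
tcp_rot: [3.141, -0.0, 0.873]
ft_force: [0.4, -0.3, 0.0]
opening: 0.651
grip_force: 0.0
```

Request:
{"method": "move_arm", "body": {
  "commands": [
    [[0, 0, 4.5], [0, 0, 8], 0.3],
    [[0, 0, 0], [0, 0, 8], 0.3],
    [[0, 0, 0], [0, 0, 8], 0.3],
    [[0, 0, 0], [0, 0, 8], 0.3],
    [[0, 0, 0], [0, 0, 8], 0.3],
    [[0, 0, 0], [0, 0, 8], 0.3],
    [[0, 0, 0], [0, 0, 8], 0.3],
    [[0, 0, 0], [0, 0, 7.5], 0.3],
    [[0, 0, 0], [0, 0, 0], 0.3],
    [[0, 0, 0], [0, 0, 0], 0.3]
  ]
}}

```text
t: 29.5
eef_pos: [467.7, 328.9, 305.6]
tcp_rot: [3.142, 0.0, 1.977]
ft_force: [0.5, 0.2, -1.2]
opening: 0.298
grip_force: 0.0
```

```bash
python3 - <<'E'
from h import *
print(ray("top",149.6,204.1,237))
ci=camera_info("wrist");fz(1);im=read_camera("wrist")
print(proj("wrist",(590,346.5,237),ci))
im2=read_camera("top")
for c,s,m in blobs(im2,(100,150,60),(115,255,255),120): print("top",c.round(1),s,ray("top",*c,62).round(1))
cv2.imwrite("pics/w6.png",im)
E
```

```text
[591.71647321 345.84213398 237.        ]
29.55 fz [-1.19] -1.19 [467.7 328.9 305.5] [-180.     0.   113.3] 0.3046275685864295
[497.95694905 303.97855296]
top [206.7 263.4] [ 146  205  127  118 6048] [482.8 276.6  62. ]
top [490.6 257.9] [480 247  23  22 388] [ 477. -351.   62.]
top [448.6 288.4] [438 278  22  22 382] [ 412.5 -254.8   62. ]
top [486.3 293.1] [475 283  23  22 389] [ 399.8 -337.3   62. ]
```

View pics/w6.png

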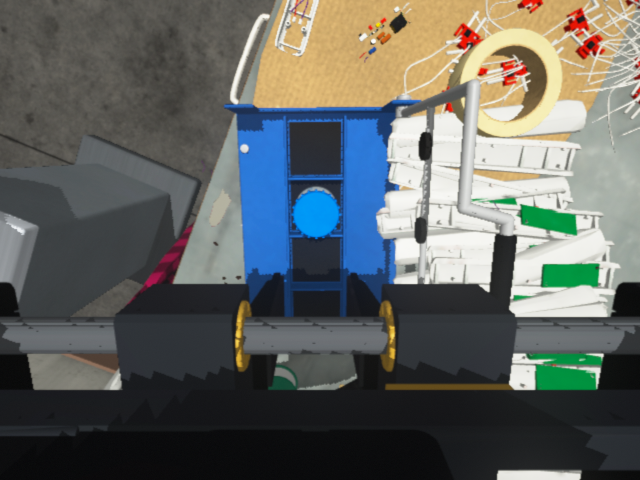

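The sleeve sits at u≈504, close to prediction, so it's about (592,347). Next I go over it and descend with the fingers straddling.

Request:
{"method": "move_arm", "body": {
  "commands": [
    [[4.0, 0.6, 0], [0, 0, 0], 0.5],
    [[4.2, 0.6, 0], [0, 0, 0], 0.5],
    [[4.2, 0.6, 0], [0, 0, 0], 0.5],
    [[0, 0, 0], [0, 0, 0], 0.5],
    [[0, 0, -3], [0, 0, 0], 0.5],
    [[0, 0, -3], [0, 0, 0], 0.5],
    [[0, 0, -2.3], [0, 0, 0], 0.5],
    [[0, 0, 0], [0, 0, 0], 0.5]
  ]
}}

```text
t: 30.45
eef_pos: [590.3, 346.4, 219.4]
tcp_rot: [-3.136, 0.0, 1.98]
ft_force: [0.1, 0.6, 0.1]
opening: 0.497
grip_force: 0.0
```

Request:
{"method": "move_arm", "body": {
  "commands": [
    [[0, 0, 0], [0, 0, 0], 0.0],
    [[0, 0, 0], [0, 0, 0], 0.0],
    [[0, 0, 0], [0, 0, 0], 0.0],
    [[0, 0, 0], [0, 0, 0], 0.0],
    [[0, 0, 0], [0, 0, 0], 0.0],
    [[0, 0, 0], [0, 0, 0], 0.0],
    [[0, 0, 0], [0, 0, 0], 0.0],
    [[0, 0, 0], [0, 0, 0], 0.0]
  ]
}}

```text
t: 31.25
eef_pos: [590.8, 346.6, 223.1]
tcp_rot: [-3.14, 0.0, 1.981]
ft_force: [-6.2, -3.2, 4.8]
opening: 0.129
grip_force: 30.0
```

```bash
python3 - <<'E'
from h import *
s=state();print(s);im=read_camera("wrist");cv2.imwrite("pics/w7.png",im)
E
```

```text
{'t': 31.25, 'joints': array([ 4.34179958e-01,  5.72600403e-01,  1.38484553e+00, -1.00267208e-04,
        1.18608839e+00,  2.38931072e-02]), 'qvel': array([-0.00115351, -0.00104729, -0.00064321, -0.00129486,  0.0004964 ,
        0.00129863]), 'tau': array([-4.68388041e-01, -6.43809199e+01, -2.88914716e+01,  1.13620106e-01,
       -1.87146518e+00,  4.26864030e-02]), 'eef_pos': array([590.84474999, 346.5807669 , 223.13569249]), 'tcp_rot': array([-3.13965375e+00,  1.39226939e-04,  1.98112103e+00]), 'ft_force': array([-6.21880895, -3.23485874,  4.75046531]), 'moment': array([-0.56826707,  1.14931532,  0.09198136]), 'grip_force': 30.000294148921967, 'opening': 0.12921609254357957}
```

View pics/w7.png

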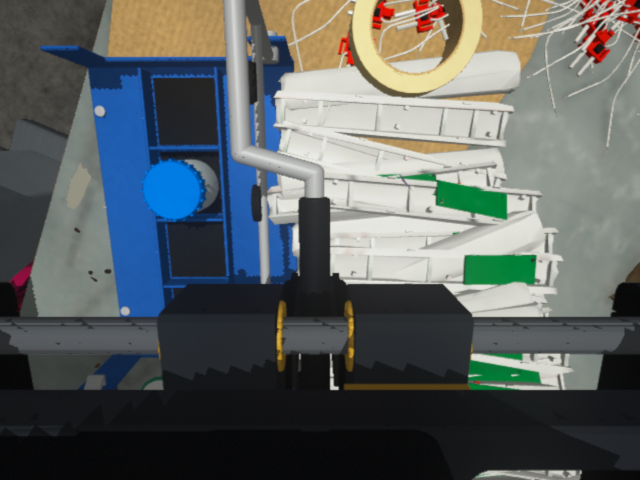

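The grip is good: 12.3 mm on the sleeve. I'll compute the arc rows.

```bash
python3 - <<'E'
import numpy as np
f=lambda t:np.array([-160*np.cos(t)+28*np.sin(t),160*np.sin(t)+28*np.cos(t)])
ts=np.concatenate([np.linspace(1.6,0.3,19),[.2,.1,.05,0,-.03]])
for a,b in zip(ts,ts[1:]):
    d=(f(b)-f(a))/10;print(round(b,2),[*(d[0]*np.array([.917,.399])).round(2),d[1].round(2)], (f(b)-f(1.6)).round(0))
E
```

```text
1.53 [np.float64(-1.06), np.float64(-0.46), np.float64(0.19)] [-12.   2.]
1.46 [np.float64(-1.07), np.float64(-0.47), np.float64(0.11)] [-23.   3.]
1.38 [np.float64(-1.08), np.float64(-0.47), np.float64(0.03)] [-35.   3.]
1.31 [np.float64(-1.07), np.float64(-0.47), np.float64(-0.06)] [-47.   3.]
1.24 [np.float64(-1.07), np.float64(-0.46), np.float64(-0.14)] [-58.   1.]
1.17 [np.float64(-1.06), np.float64(-0.46), np.float64(-0.23)] [-70.  -1.]
1.09 [np.float64(-1.04), np.float64(-0.45), np.float64(-0.31)] [-81.  -4.]
1.02 [np.float64(-1.01), np.float64(-0.44), np.float64(-0.39)] [-92.  -8.]
0.95 [np.float64(-0.99), np.float64(-0.43), np.float64(-0.47)] [-103.  -13.]
0.88 [np.float64(-0.95), np.float64(-0.41), np.float64(-0.55)] [-113.  -18.]
0.81 [np.float64(-0.91), np.float64(-0.4), np.float64(-0.62)] [-123.  -24.]
0.73 [np.float64(-0.87), np.float64(-0.38), np.float64(-0.69)] [-133.  -31.]
0.66 [np.float64(-0.82), np.float64(-0.36), np.float64(-0.76)] [-142.  -39.]
0.59 [np.float64(-0.77), np.float64(-0.34), np.float64(-0.82)] [-150.  -47.]
0.52 [np.float64(-0.71), np.float64(-0.31), np.float64(-0.88)] [-158.  -56.]
0.44 [np.float64(-0.65), np.float64(-0.28), np.float64(-0.93)] [-165.  -65.]
0.37 [np.float64(-0.59), np.float64(-0.26), np.float64(-0.98)] [-172.  -75.]
0.3 [np.float64(-0.52), np.float64(-0.23), np.float64(-1.02)] [-177.  -85.]
0.2 [np.float64(-0.61), np.float64(-0.27), np.float64(-1.48)] [-184. -100.]
0.1 [np.float64(-0.47), np.float64(-0.21), np.float64(-1.54)] [-189. -115.]
0.05 [np.float64(-0.18), np.float64(-0.08), np.float64(-0.79)] [-191. -123.]
0.0 [np.float64(-0.15), np.float64(-0.06), np.float64(-0.8)] [-193. -131.]
-0.03 [np.float64(-0.07), np.float64(-0.03), np.float64(-0.48)] [-193. -136.]
```

Request:
{"method": "move_arm", "body": {
  "commands": [
    [[-1.06, -0.46, 0.19], [0, 0, 0], 0],
    [[-1.07, -0.47, 0.11], [0, 0, 0], 0],
    [[-1.08, -0.47, 0.03], [0, 0, 0], 0],
    [[-1.07, -0.47, -0.06], [0, 0, 0], 0],
    [[0, 0, 0], [0, 0, 0], 0]
  ]
}}

```text
t: 31.8
eef_pos: [548.3, 328.2, 226.1]
tcp_rot: [3.14, -0.0, 1.981]
ft_force: [1.3, 3.4, 1.2]
opening: 0.126
grip_force: 30.0
```

```bash
python3 - <<'E'
from h import *
im2=read_camera("top");s=state();print(s["ft_force"],s["opening"],s["moment"])
for c,s,m in blobs(im2,(100,150,60),(115,255,255),120): print("top",c.round(1),s,ray("top",*c,62).round(1))
E
```

```text
[-0.01756853  2.58599871  4.37160743] 0.12426621164067231 [ 0.41366032 -0.13211133  0.04348362]
top [216.4 264. ] [ 173  208  101  107 4552] [481.  255.3  62. ]
top [490.6 257.9] [480 247  23  22 386] [ 476.9 -350.8   62. ]
top [448.6 288.4] [438 278  22  22 382] [ 412.5 -254.7   62. ]
top [486.3 293.1] [475 283  23  22 388] [ 399.7 -337.4   62. ]
```

Forces are low and the tray jars are steady, so I continue the arc.

Request:
{"method": "move_arm", "body": {
  "commands": [
    [[-1.07, -0.46, -0.14], [0, 0, 0], 0],
    [[-1.06, -0.46, -0.23], [0, 0, 0], 0],
    [[-1.04, -0.45, -0.31], [0, 0, 0], 0],
    [[-1.01, -0.44, -0.39], [0, 0, 0], 0],
    [[-0.99, -0.43, -0.47], [0, 0, 0], 0],
    [[-0.95, -0.41, -0.55], [0, 0, 0], 0],
    [[-0.91, -0.4, -0.62], [0, 0, 0], 0],
    [[-0.87, -0.38, -0.69], [0, 0, 0], 0],
    [[0, 0, 0], [0, 0, 0], 0]
  ]
}}

```text
t: 32.75
eef_pos: [469.6, 293.9, 191.0]
tcp_rot: [-3.141, -0.0, 1.981]
ft_force: [0.6, 2.5, 3.2]
opening: 0.126
grip_force: 30.0
```

Request:
{"method": "move_arm", "body": {
  "commands": [
    [[-0.82, -0.36, -0.76], [0, 0, 0], 0],
    [[-0.77, -0.34, -0.82], [0, 0, 0], 0],
    [[-0.71, -0.31, -0.88], [0, 0, 0], 0],
    [[-0.65, -0.28, -0.93], [0, 0, 0], 0],
    [[-0.59, -0.26, -0.98], [0, 0, 0], 0],
    [[-0.52, -0.23, -1.02], [0, 0, 0], 0],
    [[0, 0, 0], [0, 0, 0], 0],
    [[0, 0, 0], [0, 0, 0], 0]
  ]
}}

```text
t: 33.55
eef_pos: [429.3, 276.2, 137.5]
tcp_rot: [-3.14, 0.0, 1.981]
ft_force: [-5.4, -1.1, 5.2]
opening: 0.132
grip_force: 30.0
```

```bash
python3 - <<'E'
from h import *
im=read_camera("wrist");cv2.imwrite("pics/w8.png",im);s=state();print(s["ft_force"],s["opening"],s["moment"],s["eef_pos"])
E
```

```text
[-3.45926015  0.29449402  4.92443757] 0.12735202480470387 [-0.13196474  0.79900132 -0.01422673] [429.3880124  276.17878954 137.66224421]
```

View pics/w8.png

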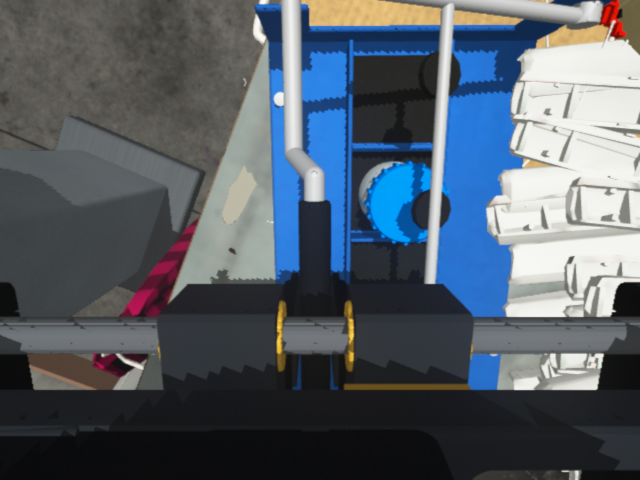

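Request:
{"method": "move_arm", "body": {
  "commands": [
    [[-0.31, -0.14, -0.74], [0, 0, 0], 0],
    [[-0.3, -0.13, -0.74], [0, 0, 0], 0],
    [[-0.24, -0.11, -0.77], [0, 0, 0], 0],
    [[-0.23, -0.1, -0.77], [0, 0, 0], 0],
    [[0, 0, 0], [0, 0, 0], 0],
    [[0, 0, 0], [0, 0, 0], 0]
  ]
}}

```text
t: 34.2
eef_pos: [417.8, 271.1, 107.2]
tcp_rot: [-3.139, 0.0, 1.981]
ft_force: [-7.6, -1.0, 6.0]
opening: 0.128
grip_force: 30.0
```

Request:
{"method": "move_arm", "body": {
  "commands": [
    [[-0.18, -0.08, -0.79], [0, 0, 0], 0],
    [[-0.15, -0.06, -0.8], [0, 0, 0], 0],
    [[-0.07, -0.03, -0.48], [0, 0, 0], 0],
    [[0, 0, 0], [0, 0, 0], 0],
    [[0, 0, 0], [0, 0, 0], 0],
    [[0, 0, 0], [0, 0, 0], 0]
  ]
}}

```text
t: 34.8
eef_pos: [413.1, 269.0, 85.9]
tcp_rot: [-3.137, 0.0, 1.981]
ft_force: [-7.8, -1.4, -2.0]
opening: 0.13
grip_force: 30.0
```

Request:
{"method": "move_arm", "body": {
  "commands": [
    [[0, 0, -0.2], [0, 0, 0], 0],
    [[0, 0, 0], [0, 0, 0], 0],
    [[0, 0, 0], [0, 0, 0], 0]
  ]
}}

```text
t: 35.1
eef_pos: [412.9, 268.9, 84.3]
tcp_rot: [-3.137, 0.0, 1.981]
ft_force: [-10.8, -2.9, 5.4]
opening: 0.13
grip_force: 30.0
```

```bash
python3 - <<'E'
from h import *
fz(5)
im=read_camera("scene");p=proj("scene",(481,296,60)).astype(int);print(p)
cv2.imwrite("pics/s2.png",cv2.resize(im[p[1]-65:p[1]+85,p[0]-100:p[0]+100],None,fx=4,fy=4,interpolation=cv2.INTER_CUBIC))
E
```

```text
35.35 fz [5.44 4.65 4.78 6.61 5.32] 5.36 [412.9 269.   84.3] [-179.7    0.   113.5] 0.12808742188707978
[389 198]
```

View pics/s2.png

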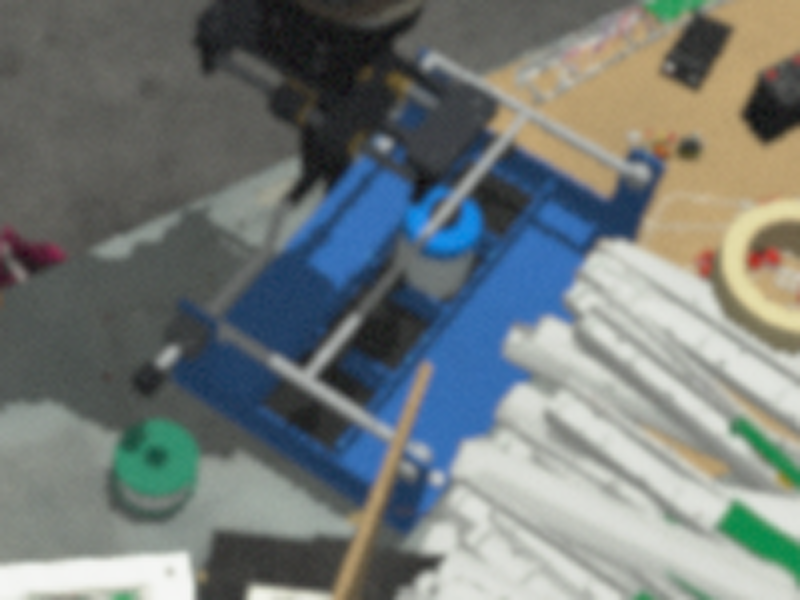

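Request:
{"method": "move_arm", "body": {
  "commands": [
    [[0, 0, -0.25], [0, 0, 0], 0],
    [[0, 0, 0], [0, 0, 0], 0],
    [[0, 0, 0], [0, 0, 0], 0]
  ]
}}

```text
t: 35.7
eef_pos: [412.5, 268.8, 81.7]
tcp_rot: [-3.136, 0.0, 1.981]
ft_force: [-12.5, -2.8, 4.7]
opening: 0.129
grip_force: 30.0
```

Request:
{"method": "move_arm", "body": {
  "commands": [
    [[0, 0, 0.3], [0, 0, 0], 0],
    [[0, 0, 0.3], [0, 0, 0], 0],
    [[0, 0, 0], [0, 0, 0], 0]
  ]
}}

```text
t: 36.0
eef_pos: [413.2, 269.0, 86.7]
tcp_rot: [-3.137, 0.0, 1.981]
ft_force: [-5.4, -1.8, -16.1]
opening: 0.13
grip_force: 30.0
```

Request:
{"method": "move_arm", "body": {
  "commands": [
    [[0, 0, 0.3], [0, 0, 0], 0],
    [[0, 0, 0.3], [0, 0, 0], 0],
    [[0, 0, 0], [0, 0, 0], 0]
  ]
}}

```text
t: 36.3
eef_pos: [413.2, 268.9, 92.1]
tcp_rot: [-3.136, 0.0, 1.981]
ft_force: [-2.7, -1.2, -28.3]
opening: 0.13
grip_force: 30.0
```

An upward pull is resisted with 28 N, so the bolt has caught. Next I relieve the load, release and rise clear.

Request:
{"method": "move_arm", "body": {
  "commands": [
    [[0, 0, -0.3], [0, 0, 0], 0],
    [[0, 0, 0], [0, 0, 0], 0.4],
    [[0, 0, 0], [0, 0, 0], 0.4],
    [[0, 0, 0], [0, 0, 0], 0.4],
    [[0, 0, 0], [0, 0, 0], 0.4],
    [[0, 0, 3], [0, 0, 0], 0.4],
    [[0, 0, 4.5], [0, 0, 0], 0.4],
    [[0, 0, 4.5], [0, 0, 0], 0.4],
    [[1, -4, 3], [0, 0, 0], 0.4],
    [[1, -4.5, 0], [0, 0, 0], 0.4]
  ]
}}

```text
t: 37.3
eef_pos: [436.0, 185.8, 244.5]
tcp_rot: [3.134, 0.001, 1.984]
ft_force: [2.0, -0.3, 0.2]
opening: 0.401
grip_force: 0.0
```

Request:
{"method": "move_arm", "body": {
  "commands": [
    [[1, -4.5, 0], [0, 0, 0], 0.4],
    [[1, -4.5, 0], [0, 0, 0], 0.4],
    [[0, -4.5, 0], [0, 0, 0], 0.4],
    [[0, -4.5, 0], [0, 0, 0], 0.4],
    [[0, 0, 0], [0, 0, 0], 0.4],
    [[0, 0, 0], [0, 0, 0], 0.4]
  ]
}}

```text
t: 37.9
eef_pos: [454.5, 4.7, 240.6]
tcp_rot: [3.141, 0.0, 1.978]
ft_force: [0.0, 0.7, -0.2]
opening: 0.402
grip_force: 0.0
```

```bash
python3 - <<'E'
from h import *
fz(2);im=read_camera("top");cv2.imwrite("pics/top2.png",cv2.resize(im[170:345,95:525],None,fx=1.86,fy=1.86))
for c,s,m in blobs(im,(100,150,60),(115,255,255),120): print("top",c.round(1),s,ray("top",*c,62).round(1))
E
```

```text
38.0 fz [-0.18  0.54] 0.18 [454.5   6.2 240.5] [180.    0.  113.5] 0.3992040649464232
top [253.2 235.2] [238 205  30  61 294] [542.2 172.9  62. ]
top [190.1 244. ] [ 136  206  107   79 2820] [526.8 312.4  62. ]
top [492.  257.7] [481 247  23  22 390] [ 477.3 -354.    62. ]
top [202.4 284.2] [ 145  252  116   65 2149] [437.4 286.8  62. ]
top [215.2 298.2] [180 279  76  39 428] [405.9 259.1  62. ]
top [448.6 288.4] [438 278  22  22 383] [ 412.5 -254.7   62. ]
top [486.3 293.1] [475 283  23  22 389] [ 399.8 -337.3   62. ]
```

View pics/top2.png

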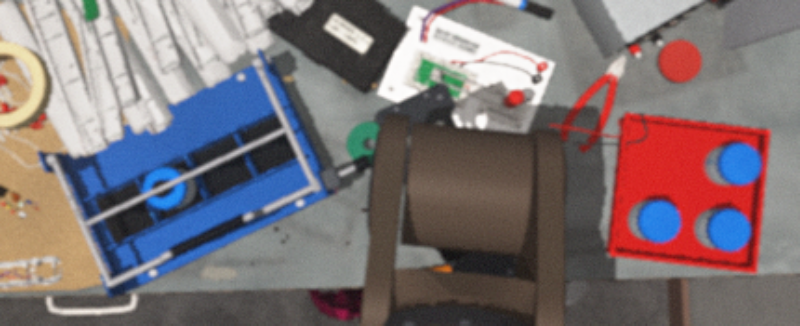

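The frame stays shut. One jar is in pocket 2 and three stand in the tray. The upper tray jar seems to have shifted about 3 mm, so I'll check it again before handing in.

Request:
{"method": "move_arm", "body": {
  "commands": [
    [[0, 0, 0], [0, 0, 0], 0.4],
    [[0, 0, 0], [0, 0, 0], 0.4],
    [[0, 0, 0], [0, 0, 0], 0.4],
    [[0, 0, 0], [0, 0, 0], 0.4],
    [[0, 0, 0], [0, 0, 0], 0.4],
    [[0, 0, 0], [0, 0, 0], 0.4],
    [[0, 0, 0], [0, 0, 0], 0.4],
    [[0, 0, 0], [0, 0, 0], 0.4]
  ]
}}

```text
t: 38.85
eef_pos: [454.4, 5.4, 240.4]
tcp_rot: [3.141, 0.0, 1.981]
ft_force: [-0.2, 0.7, -0.1]
opening: 0.401
grip_force: 0.0
```

```bash
python3 - <<'E'
from h import *
im=read_camera("top")
for c,s,m in blobs(im,(100,150,60),(115,255,255),120): print("top",c.round(1),s,ray("top",*c,62).round(1))
E
```

```text
top [253.3 235.4] [238 205  30  62 295] [541.8 172.7  62. ]
top [190.2 244. ] [ 136  206  107   81 2822] [526.8 312.4  62. ]
top [498.6 256.3] [488 246  23  22 393] [ 480.  -368.7   62. ]
top [202.7 284.2] [ 147  253  114   65 2134] [437.5 286.   62. ]
top [215.1 298.3] [180 279  76  39 416] [405.8 259.3  62. ]
top [448.6 288.4] [438 278  22  22 383] [ 412.5 -254.7   62. ]
top [486.3 293.1] [475 283  24  22 389] [ 399.7 -337.4   62. ]
```

The jar was knocked against the tray's side wall, to local (45,-61). That's inside the 68/71 mm limits. I'll confirm it has come to rest upright.

Request:
{"method": "move_arm", "body": {
  "commands": [
    [[0, 0, 0], [0, 0, 0], 0.4],
    [[0, 0, 0], [0, 0, 0], 0.4],
    [[0, 0, 0], [0, 0, 0], 0.4],
    [[0, 0, 0], [0, 0, 0], 0.4],
    [[0, 0, 0], [0, 0, 0], 0.4],
    [[0, 0, 0], [0, 0, 0], 0.4],
    [[0, 0, 0], [0, 0, 0], 0.4],
    [[0, 0, 0], [0, 0, 0], 0.4]
  ]
}}

```text
t: 39.7
eef_pos: [454.4, 5.4, 240.4]
tcp_rot: [3.142, 0.0, 1.981]
ft_force: [-0.1, 0.3, -0.9]
opening: 0.401
grip_force: 0.0
```

```bash
python3 - <<'E'
from h import *
im=read_camera("top");sc=read_camera("scene")
for n,i in(("top",im),("scene",sc)):
  for c,s,m in blobs(i,(100,150,60),(115,255,255),120):
    p=ray(n,*c,65)
    if p[1]<-200: print(n,c.round(1),s,p.round(1))
cv2.imwrite("pics/s3.png",cv2.resize(sc[230:350,110:270],None,fx=4,fy=4,interpolation=cv2.INTER_CUBIC))
E
```

```text
top [498.5 256.3] [488 246  23  22 394] [ 479.9 -367.5   65. ]
top [448.6 288.4] [438 278  22  22 383] [ 412.6 -253.8   65. ]
top [486.2 293.1] [475 283  23  22 391] [ 399.9 -336.2   65. ]
scene [183.3 267.6] [173 259  21  19 298] [ 415.4 -251.3   65. ]
scene [148.9 278.2] [139 269  21  20 311] [ 402.6 -333.2   65. ]
scene [147.6 312.7] [137 303  22  20 343] [ 483.2 -365.    65. ]
```

View pics/s3.png

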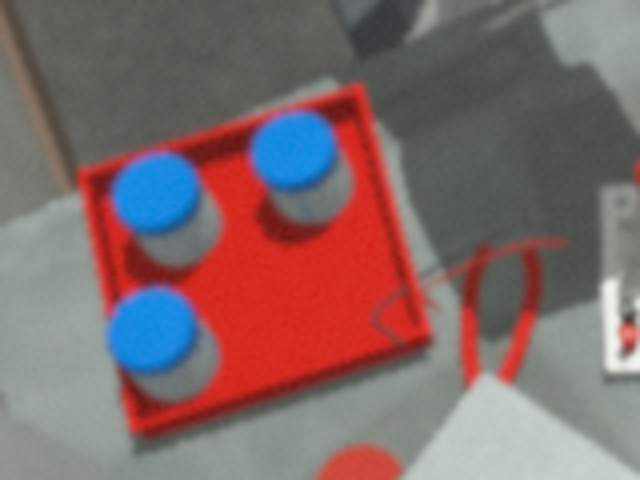

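All three tray jars are upright and at rest, and both views agree. I'm handing in.

```bash
python3 -c "from cell import env;print(env.job_done())"
```

```text
the job is handed in; nothing more can be done
None
```

I handed the job in at about 40 s; the hand-in gave no verdict. One jar (about 0.41 kg) is in pocket 2, the three lighter ones (about 0.26–0.29 kg) stand in the red tray, and the frame is shut with its bolt caught.

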